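# Prop the sprung catch and take out the amber lens

## Robot

A 7-joint arm with a two-finger parallel gripper is mounted at the origin on the work surface. World frame = base frame: x ahead of the robot, y to its left, z up, the work surface at z = 0. Lengths are in m, angles in rad, forces in N, time in s.
With the tool pointing down it reaches from about 0.425 to 0.925 m from the base axis. Payload 6.8 kg.
Tool frame: the origin (TCP) lies on the front face of the gripper's body, between the roots of the fingers; the fingertips stand 73 mm ahead of it and the grasp point (between the pads) lies 54 mm ahead of it; x points along the fingers, y is the direction in which the jaws open and shut, and the axes are right-handed (so a half turn about x gives the same grasp; the last joint's range is limited). The gripper opens to 85 mm and grips with 20 to 120 N. Pads are 22 mm wide; open, the fingers measure 114 mm over their backs; the gripper's body (76 mm by 85 mm) begins 54 mm behind the grasp point. The pads swing forward as they close: fully open they stand 13 mm farther back than shut.
Start: joints at [-1.233, 0.477, 0.022, 1.555, -0.011, 1.109, -0.083], TCP at [0.291, 0.609, 0.304] pointing down, gripper open.
Joint ranges: [-2.96, 2.96], [-0.34, 2.1], [-1.41, 1.46], [0.24, 2.44], [-1.37, 4.51], [0.17, 1.92], [-2.96, 2.96]. Speed limits (rad/s): [2.39, 2.39, 3.14, 3.14, 3.14, 3.14, 3.14].

## Interface

Orientations are given as a unit quaternion [w, x, y, z].
In Python, from cell import arm, get_image, trace gives the robot as it stands. The module is installed in compiled form; this text tells all that it offers.
- The arm moves only by the tool jog_arm, never from a script. Its argument "plan" is a list of rows, each an object with "offset": the shift along the tool's x, y, z as a fraction of full scale, a list of three; "roll": the turn about the tool's x as a fraction of full scale. In form: [{"offset": [dx, dy, dz], "roll": roll}, ...]. A call has 1 to 20 rows; each row is the pose to reach, as a shift and turn from the pose commanded when the call began, along the tool's axes at that moment, turning the shorter way round; what a row does not reach only later rows make up. Full scale, the value 1, is 20 cm for a shift and 180 degrees for a turn. A row lasts 1/12 s, in which the tool goes at most 41.7 mm and 7.16 degrees, less where a joint would pass 70% of its speed; a pose out of reach is approached as far as the arm can. A call with a number of a shift or a turn outside -1 to 1 is refused whole. A call with a gripper value outside its range is refused whole. "grip" is the closure, from -1 (fully open) to 1 (shut), set as the call begins (left out, the last holds). The fingers move at their own pace and stop on an object; "squeeze" is the grip in N (left out, the last holds). Time passes only in rows, so rows that repeat a pose let the fingers close. It gives the time, the measured TCP pose, the force and the opening at its end, in the units of the state.
- arm.get_obs(): the state, without advancing time (a new reading comes with each control period).
- get_image(name): name is "side" or "top"; returns a dict with "pixels" (384x512x3 uint8, blue, green, red), "fx", "fy", "cx", "cy" (pixels), "position" and "attitude" of the camera in the world. Camera axes: x right, y down, z forward; pixel columns grow to the right and rows downward; lengths in m; the calibration is good to about 2 mm. A picture is of the moment at which its call begins. There is no depth.
- arm.hand_in(): hands the job in, once; it reports no verdict.
Trained networks look in a picture, given as the dict that the camera call returned (one of the last four; its "shot" number tells which), for a name from the list of things; names that differ only in an ending like _2 or _b are one class to them, and where a whole thing is asked for, a point or a joint stands for the part that bears it (a point fixed in the world has none). Each returns a list of dicts, best first, with "conf" (0 to 1); they miss things now and then, are a little off and sometimes report something else, mostly with a low value. They report only what shows in the picture. A call takes as long as a camera call. They do not tell look-alikes from the thing itself.
- trace(label, picture): "pixels" (384x512 bool, what is visible of it) and "bbox" ([left, top, width, height] in pixels, round what is visible of it).
The state is a dict: "clock": time; "joints": joint angles; "qd": joint speeds; "joint_torque": joint torques, N m; "ee_pos": TCP position; "eef_rot": TCP orientation; "ft_force": force on the tool from outside, world axes, zero at the start; "ft_torque": the same for the moment, N m; "width": finger opening in m.
Only numpy, scipy, OpenCV 4.12 (cv2) and the standard library are available. Lean on these libraries where they do the work, as an engineer would, in place of code of your own. Each camera call takes 0.05 s, during which the arm holds its last target.

## Task

The amber lens blank is held down in the steel jig by a sprung brass catch. Push the square rosewood prop, narrow end down, all the way into the catch's window so that it stands there by itself and keeps the catch open, then lift the lens out and set it down flat in the middle of the round cork pad without dropping it. Leave the prop standing in the catch.

Things in the scene. Friction and masses are not known exactly. Their poses are not given: they have to be found in the camera images.
- jig: Fixed dark steel jig, plate 120 (x) x 250 (y) x 15 mm thick, y -130 to 120. Origin on the bench, z up. At y = -85 a seat ring (radius 30 inside, 38 outside, top z = 23) holds the lens. A brass catch, a frame 76 wide, top z = 66 (its cross wall 88), slides along y; shut, its 24 mm wide tongue (z 57 to 66) covers the lens's +y rim by 7 mm. Green spring housing at y 96 to 110, top z = 67.
- window (a point): Window of the catch: point on the jig's plate (jig x 0, y 24, z 15 mm; jig's axes) over which to push the prop straight down. Fixed post's face 24 mm to -y; catch wall, shut, 2 mm to -y low down, sloping back to 22 mm to +y at its top; tops 73 mm above the plate; 60 mm free in x. The prop (about 10 N) drives the catch 20 mm to +y; let go, springs (1.6 to 4 N) clamp it on the post, foot 6 mm to -y.
- prop: Loose dark rosewood prop standing upright: 36 x 36 mm square, 120 mm tall, the lowest 10 mm tapering on all four sides to a 24 x 24 mm foot. 120 g. Origin at the centre of its foot, z up, x and y square to its flat faces (all four alike).
- lens: Loose amber glass lens blank, a thick disc 56 mm in diameter, 40 mm tall (straight side up to 37), about 220 g, lying flat in the jig's seat. Origin at the centre of its underside, z up. With the catch open it can be gripped across its diameter along the jig's x, above the seat ring, and lifted straight up.
- pad: Fixed round cork pad with a thin brass edge, 110 mm in diameter, 10 mm thick, on the bench. Origin at the centre of its underside; its top is at z = 10.
Things that resemble listed ones, but are neither listed nor needed, are in the scene too. There is more than one size of the prop; the job needs the largest.

How it is judged:
By the outcome, as a careful person would: the job done as asked, in the order asked, and still so for the second after the job is handed in, with the robot touching nothing.
It also fails if it takes over 53 s, if anything falls off the work surface, if the arm or the gripper's body presses on something with over 40 N, if the wrist force passes 120 N, or if a joint passes its speed limit or range.

## Working session

There is one attempt and no reset: what is moved stays moved. The work goes in short steps, Python scripts to look and compute and a tool call to move; the robot and the scene stay as the last step left them, time stands still between calls to the robot, and variables do not carry over. Pictures are saved under pics/ and viewed, and the job is handed in when it is done.

Besides the shell and the picture viewer there is one more tool, called after "Emit:" by a JSON object that holds its "api" and its "payload". jog_arm: Moves the arm, as the interface text tells. Its arguments: {"type":"object","properties":{"plan":{"type":"array","items":{"type":"object","properties":{"offset":{"type":"array","items":{"type":"number"}},"roll":{"type":"number"}}}},"grip":{"type":"number"},"squeeze":{"type":"number"}},"required":["plan"]}

```bash
mkdir -p pics; ls; cat > h.py <<'E'
import numpy as np, cv2
from cell import arm, get_image, trace
from scipy.spatial.transform import Rotation as R
def rot(q): return R.from_quat([q[1],q[2],q[3],q[0]]).as_matrix()
def ray(im,u,v):
    d=np.array([(u-im['cx'])/im['fx'],(v-im['cy'])/im['fy'],1.])
    return np.array(im['position']),rot(im['attitude'])@d
def atz(im,u,v,z):
    p,d=ray(im,u,v); return p+d*(z-p[2])/d[2]
def proj(im,P):
    c=rot(im['attitude']).T@(np.array(P,float)-im['position']); return np.array([im['fx']*c[0]/c[2]+im['cx'],im['fy']*c[1]/c[2]+im['cy']])
E
python3 - <<'E'
from h import *
o=arm.get_obs();print(o)
for n in('top','side'):
    im=get_image(n);cv2.imwrite(f'pics/{n}0.png',im['pixels']);print({k:v for k,v in im.items() if k!='pixels'})
    for l in('jig','prop','lens','pad','window'):
        try:
            for t in trace(l,im)[:5]:
                m=t['pixels'];ys,xs=np.nonzero(m);print(n,l,t['conf'],t['bbox'],xs.mean(),ys.mean(),m.sum())
        except Exception as e:print(l,e)
E
```

```text
pics
{'clock': 0.0, 'joints': array([-1.23309005,  0.47778343,  0.02233323,  1.55646229, -0.01150054,
        1.1092823 , -0.0831164 ]), 'qd': array([-0.00010831, -0.00042062, -0.00014485, -0.00059527, -0.00047383,
       -0.00049706,  0.00037361]), 'joint_torque': array([-3.45378066e-04, -5.96456301e+01,  1.60770155e+00, -2.81190705e+01,
        1.23698512e-02,  9.49195353e-03,  8.08983344e-06]), 'ee_pos': array([0.29085246, 0.60861088, 0.30293207]), 'eef_rot': array([ 0.68951747,  0.15567888,  0.68970925, -0.15694236]), 'ft_force': array([-0.51341563,  0.03802879,  0.45702915]), 'ft_torque': array([-0.00019236, -0.00989693,  0.05112188]), 'width': 0.08542066130997614}
{'fx': 480.1593225327745, 'fy': 480.1593225327745, 'cx': 254.90992912744585, 'cy': 187.24493626545345, 'position': array([0.33446407, 0.01039713, 1.08030671]), 'attitude': array([ 0.05307931, -0.6996395 ,  0.710957  , -0.0471943 ]), 'shot': 1}
top jig 0.7 [204.2, 128.4, 107.7, 63.7] 253.66045349730976 160.78785549577248 5204
top prop 0.98 [118.9, 199.7, 29.3, 17.9] 130.56695652173914 206.77217391304347 575
top prop 0.
[... 539 characters left out ...]
5, -0.70278169,  0.56487098]), 'attitude': array([-0.48609537,  0.81266607, -0.27971756,  0.15825056]), 'shot': 2}
side jig 0.64 [235.3, 169.2, 82.4, 66.4] 270.62380952380954 198.1939393939394 2310
side prop 0.95 [181.8, 148.7, 19.5, 36.0] 191.94273127753303 163.5066079295154 454
side prop 0.87 [197.5, 164.7, 10.2, 27.4] 202.2642857142857 180.56428571428572 280
side lens 0.66 [281.9, 194.7, 21.1, 23.1] 291.12307692307695 206.83333333333334 390
side lens 0.54 [183.8, 147.7, 18.6, 38.9] 192.07770961145195 163.76278118609406 489
side pad 0.95 [301.3, 256.1, 53.5, 39.2] 327.6273372018053 273.6112185686654 1551
side window 0.68 [235.2, 169.1, 80.4, 60.1] 271.17868852459014 198.41803278688525 2440
```

```bash
python3 - <<'E'
import cv2
a=cv2.imread('pics/top0.png');cv2.imwrite('pics/top0c.png',cv2.resize(a[110:260,50:450],None,fx=2,fy=2,interpolation=3))
a=cv2.imread('pics/side0.png');cv2.imwrite('pics/side0c.png',cv2.resize(a[100:310,140:380],None,fx=2.8,fy=2.8,interpolation=3))
E
```

```text
(no output)
```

View pics/top0c.png

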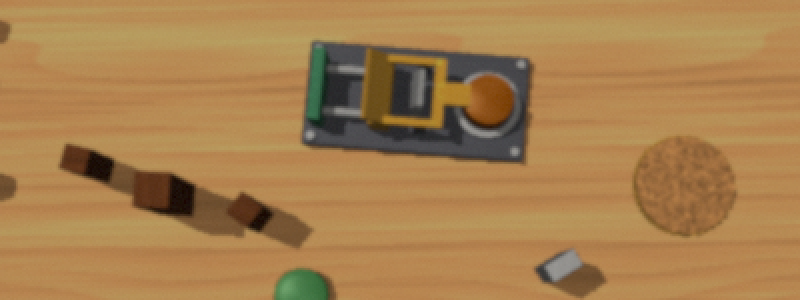

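View pics/side0c.png

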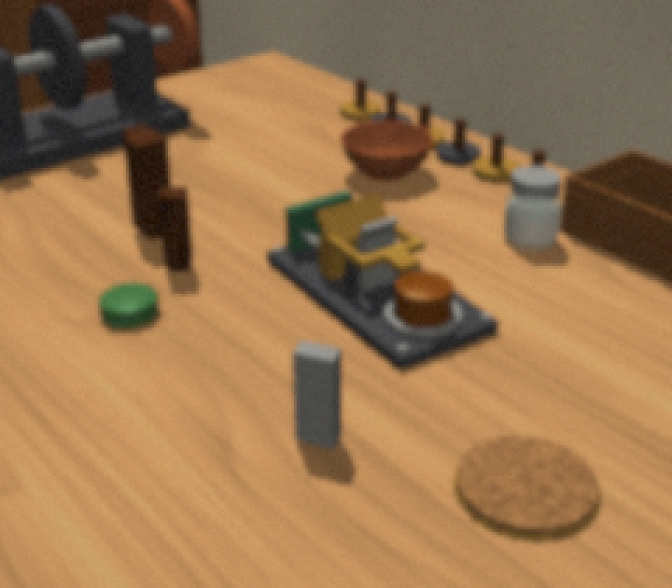

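View pics/top0.png

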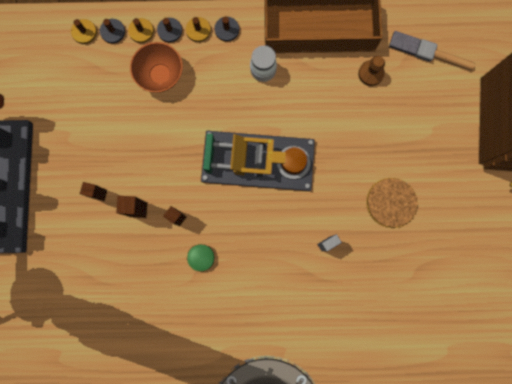

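View pics/side0.png

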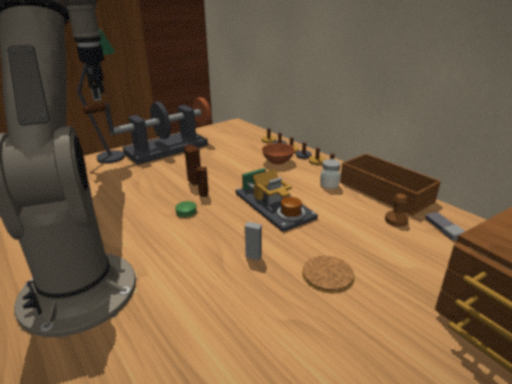

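The top view shows the jig at about (259,161), with the lens on its right end (-y) and the pad at (392,203). There are three dark props, and the middle one at (130,206) is the largest. I'll zoom in for corners.

```bash
python3 - <<'E'
import cv2
a=cv2.imread('pics/top0.png');
cv2.imwrite('pics/t_jig.png',cv2.resize(a[120:200,195:325],None,fx=6,fy=6,interpolation=cv2.INTER_LANCZOS4))
cv2.imwrite('pics/t_prop.png',cv2.resize(a[176:236,70:200],None,fx=6,fy=6,interpolation=cv2.INTER_LANCZOS4))
a=cv2.imread('pics/side0.png')
cv2.imwrite('pics/s_prop.png',cv2.resize(a[140:220,160:240],None,fx=7,fy=7,interpolation=cv2.INTER_LANCZOS4))
E
```

```text
(no output)
```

View pics/t_jig.png

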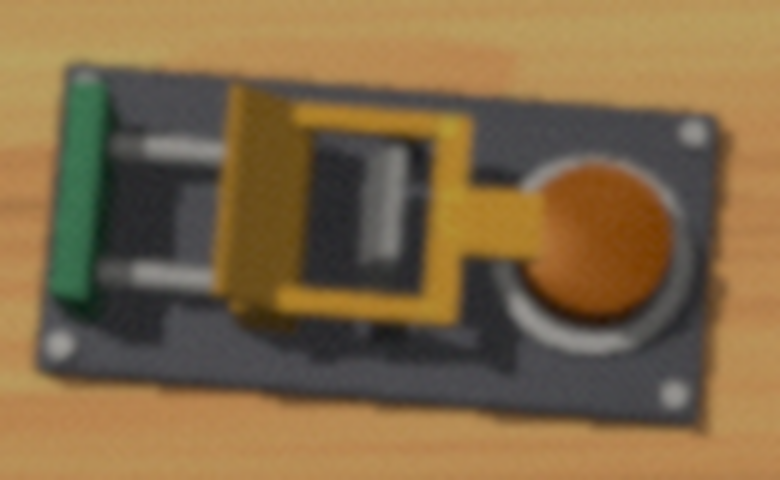

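View pics/t_prop.png

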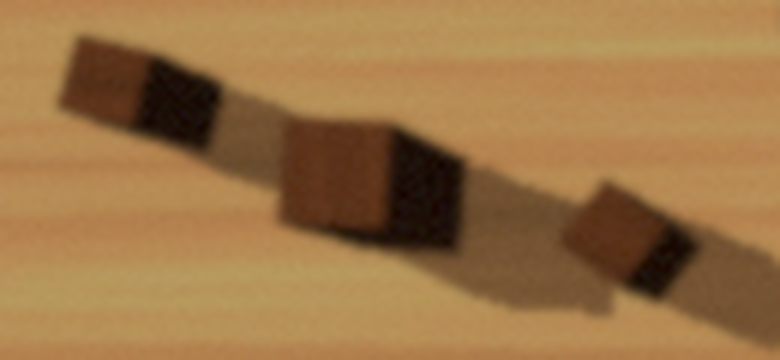

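View pics/s_prop.png

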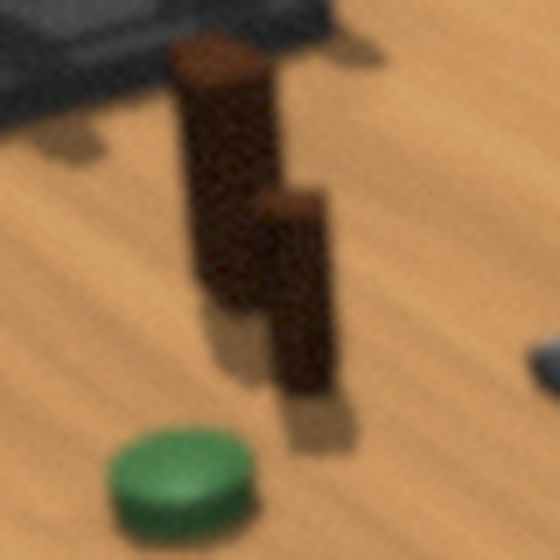

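```bash
cat > m.py <<'E'
from h import *
im=get_image('top')
from scipy.optimize import least_squares
def up(x,y,ox,oy): return (x+.5)/6-.5+ox,(y+.5)/6-.5+oy
def fit(pix,model,z):
    W=np.array([atz(im,u,v,zz)[:2] for (u,v),zz in zip(pix,z)]);M=np.array(model)
    # 2D rigid Procrustes
    mc,wc=M.mean(0),W.mean(0);H=(M-mc).T@(W-wc)
    th=np.arctan2(H[0,1]-H[1,0],H[0,0]+H[1,1]);c,s=np.cos(th),np.sin(th);Rm=np.array([[c,-s],[s,c]])
    t=wc-Rm@mc;print('yaw',np.degrees(th),'t',t,'res mm\n',((W-(M@Rm.T+t))*1e3).round(1));return th,t
J=[up(x,y,195,120) for x,y in[(72,65),(718,120),(701,425),(40,372)]]
# screen up=+x, left=+y
th,t=fit(J,[(.06,.12),(.06,-.13),(-.06,-.13),(-.06,.12)],[.015]*4)
P=[up(x,y,70,176) for x,y in[(285,120),(393,125),(387,230),(281,217)]]
pth,pt=fit(P,[(.018,.018),(.018,-.018),(-.018,-.018),(-.018,.018)],[.12]*4)
tr=trace('pad',im)[0];ys,xs=np.nonzero(tr['pixels']);(c,ax,a)=cv2.fitEllipse(max(cv2.findContours(tr['pixels'].astype(np.uint8),0,1)[0],key=len))
print('pad',xs.mean(),ys.mean(),c,ax,atz(im,xs.mean(),ys.mean(),.01))
Rm=np.array([[np.cos(th),-np.sin(th)],[np.sin(th),np.cos(th)]])
L=Rm@[0,-.085]+t;print('window',Rm@[0,.024]+t,'lens by jig',L)
x,y=up(600,238,195,120);print('lens px top',atz(im,x,y,.055)) 
o=[]
for n,i in(('top',im),('side',get_image('side'))):
    a=i['pixels'].copy()
    a=cv2.resize(a,None,fx=6,fy=6,interpolation=3)
    def ln(p,q,col=(255,0,255)):
        p,q=[tuple(int(v) for v in (proj(i,k)+.5)*6-.5) for k in(p,q)];cv2.line(a,p,q,col,1)
    def box(T,yaw,x0,x1,y0,y1,z0,z1):
        c,s=np.cos(yaw),np.sin(yaw)
        w=lambda x,y,z:(T[0]+c*x-s*y,T[1]+s*x+c*y,z)
        for z in(z0,z1):
            q=[w(x0,y0,z),w(x1,y0,z),w(x1,y1,z),w(x0,y1,z)]
            for k in range(4): ln(q[k],q[(k+1)%4])
        for x in(x0,x1):
            for y in(y0,y1): ln(w(x,y,z0),w(x,y,z1))
    box(t,th,-.06,.06,-.13,.12,0,.015);box(pt,pth,-.018,.018,-.018,.018,.0,.12)
    pc=atz(im,xs.mean(),ys.mean(),.01)
    def circ(c,r,z):
        g=np.linspace(0,6.2832,41)
        for k in range(40): ln((c[0]+r*np.cos(g[k]),c[1]+r*np.sin(g[k]),z),(c[0]+r*np.cos(g[k+1]),c[1]+r*np.sin(g[k+1]),z),(255,255,0))
    circ(pc,.055,.01);circ(L,.038,.023);circ(L,.028,.057)
    if n=='top': cv2.imwrite('pics/ov_t1.png',a[120*6:200*6,195*6:325*6]);cv2.imwrite('pics/ov_t2.png',a[176*6:246*6,70*6:200*6])
    else: cv2.imwrite('pics/ov_s.png',cv2.resize(a[140*6:240*6,160*6:330*6],(800,470)));cv2.imwrite('pics/ov_s2.png',a[245*6:305*6,290*6:370*6])
E
python3 m.py
```

```text
yaw -5.732372388826476 t [0.54862372 0.01457619] res mm
 [[-0.7 -1.6]
 [-1.5  2.5]
 [ 1.5  0.6]
 [ 0.7 -1.5]]
yaw -3.6961081977039174 t [0.44119101 0.27832407] res mm
 [[-0.9  1. ]
 [-0.9  0.4]
 [-0.4 -0.6]
 [ 2.2 -0.8]]
pad 390.90485829959516 202.5678137651822 (390.91143798828125, 202.5660400390625) (48.072139739990234, 50.548973083496094) [ 0.44778626 -0.28531846  0.01      ]
window [0.55102088 0.03845617] lens by jig [ 0.54013375 -0.06999875]
lens px top [ 0.54105136 -0.069347    0.055     ]
```

View pics/ov_t1.png

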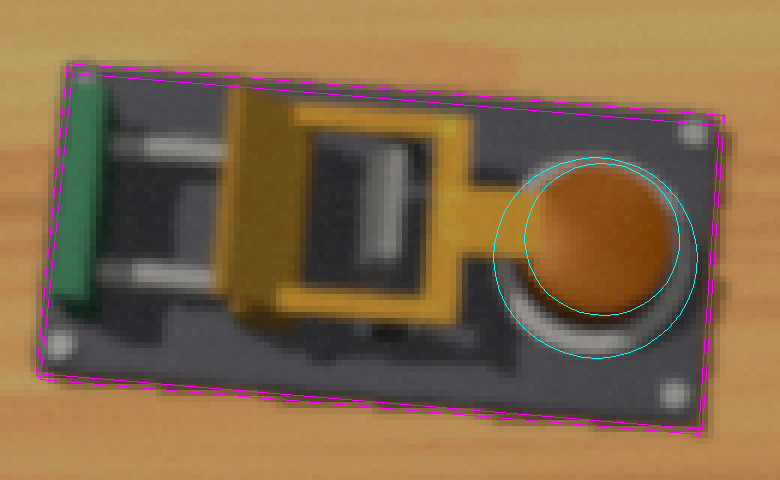

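View pics/ov_t2.png

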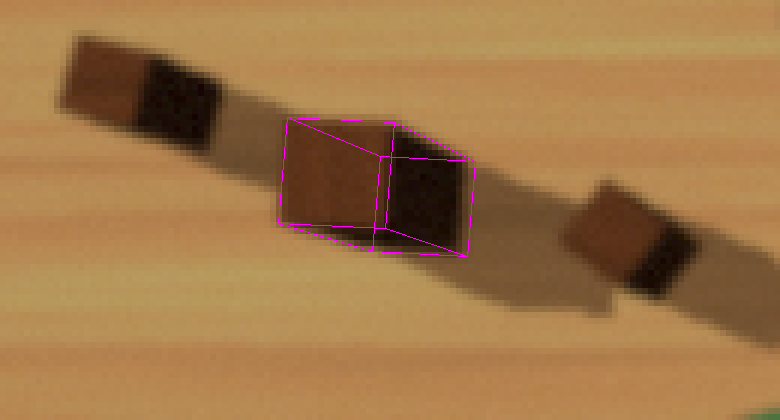

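View pics/ov_s.png

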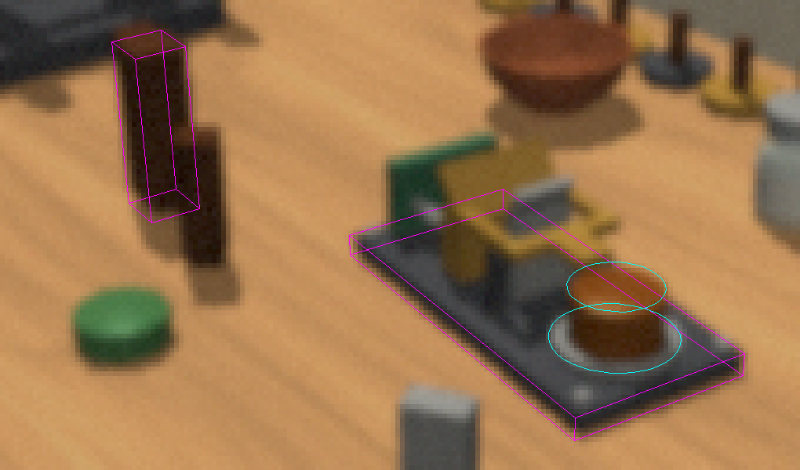

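View pics/ov_s2.png

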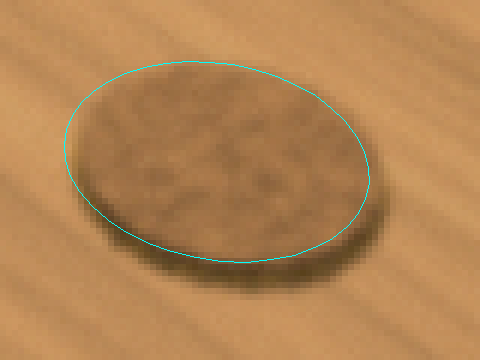

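The overlays fit to within about 2–4 mm, which is inside the window's slack of about 10 mm. Next I'll work out the move to the prop with the jaws along the prop's x faces.

```bash
cat > go.py <<'E'
from h import *
import sys
# usage: x y z yawdeg(of tool y axis vs jaw along 'x axis' of object)
x,y,z,yaw=map(float,sys.argv[1:5])
o=arm.get_obs();M=rot(o['eef_rot']);p=o['ee_pos']
print('t',o['clock'],'p',p,'w',o['width'],'F',o['ft_force'],'j7',o['joints'][6]);print(M.round(3))
d=np.array([x,y,z])-p;print('offset',(M.T@d/.2).round(4))
a=np.degrees(np.arctan2(M[1,1],M[0,1])); print('jaw yaw',a)
dy=(yaw-a+90)%180-90
# roll + about tool x (pointing down) decreases yaw
print('yaw change',dy,'roll',-dy/180)
E
python3 go.py .441 .278 .24 -3.7
```

```text
t 0.75 p [0.29105432 0.60907498 0.3039764 ] w 0.08524969103981705 F [-0.2733681  -0.08142967 -0.03918504] j7 -0.08308745321522504
[[ 0.     0.431  0.902]
 [ 0.     0.902 -0.431]
 [-1.     0.     0.   ]]
offset [ 0.3197 -1.1704  1.3902]
jaw yaw 64.45916665891231
yaw change -68.15916665891231 roll 0.3786620369939573
```

Emit:
{"api": "jog_arm", "payload": {"plan": [{"offset": [0,-0.585,0.695],"roll": 0.379},{"offset": [0,-0.585,0.695],"roll": 0.379},{"offset": [0,-0.585,0.695],"roll": 0.379},{"offset": [0,-0.585,0.695],"roll": 0.379},{"offset": [0,-0.585,0.695],"roll": 0.379},{"offset": [0,-0.585,0.695],"roll": 0.379},{"offset": [0,-0.585,0.695],"roll": 0.379},{"offset": [0,-0.585,0.695],"roll": 0.379},{"offset": [0,-0.585,0.695],"roll": 0.379},{"offset": [0,-0.585,0.695],"roll": 0.379},{"offset": [0,-0.585,0.695],"roll": 0.379},{"offset": [0,-0.585,0.695],"roll": 0.379}], "grip": -1, "squeeze": 110}}

```text
clock: 1.75
ee_pos: [0.3659, 0.4437, 0.304]
eef_rot: [0.484, 0.516, 0.484, -0.515]
ft_force: [0.0, -0.4, 0.0]
width: 0.0854
```

```bash
python3 go.py .441 .278 .23 -3.7
```

```text
t 1.75 p [0.36588939 0.44366257 0.30399303] w 0.08543089786166638 F [ 0.02233747 -0.42250974  0.03199523] j7 -0.9544210732711694
[[ 0.     0.998 -0.063]
 [ 0.    -0.063 -0.998]
 [-1.     0.    -0.   ]]
offset [0.3699 0.427  0.803 ]
jaw yaw -3.6165552121149678
yaw change -0.0834447878850284 roll 0.00046358215491682447
```

Emit:
{"api": "jog_arm", "payload": {"plan": [{"offset": [0.2,0.427,0.803]},{"offset": [0.2,0.427,0.803]},{"offset": [0.2,0.427,0.803]},{"offset": [0.2,0.427,0.803]},{"offset": [0.35,0.427,0.803]},{"offset": [0.37,0.427,0.803]},{"offset": [0.37,0.427,0.803]},{"offset": [0.37,0.427,0.803]}]}}

```text
validation failed for argument at $.pl...
```

```bash
python3 go.py .441 .278 .156 -3.7; python3 - <<'E'
from h import *
for n in('top','side'):
    im=get_image(n);a=im['pixels']
    o=arm.get_obs();M=rot(o['eef_rot']);tip=o['ee_pos']+M@[.073,0,0]
    q=proj(im,tip);print(n,q)
    u,v=q.astype(int);x0=max(u-60,0);y0=max(v-50,0)
    b=cv2.resize(a[y0:y0+100,x0:x0+120],None,fx=5,fy=5,interpolation=2)
    cv2.circle(b,tuple(int(k) for k in((q-[x0,y0])+.5)*5),4,(255,0,255),1)
    cv2.imwrite(f'pics/{n}1.png',b)
E
```

```text
t 1.75 p [0.36588939 0.44366257 0.30399303] w 0.08543089786166638 F [ 0.02233747 -0.42250974  0.03199523] j7 -0.9544210732711694
[[ 0.     0.998 -0.063]
 [ 0.    -0.063 -0.998]
 [-1.     0.    -0.   ]]
offset [0.7399 0.427  0.8031]
jaw yaw -3.6165552121149678
yaw change -0.0834447878850284 roll 0.00046358215491682447
top [ 13.9944849  241.61520273]
side [141.03159668 106.73177331]
```

View pics/top1.png

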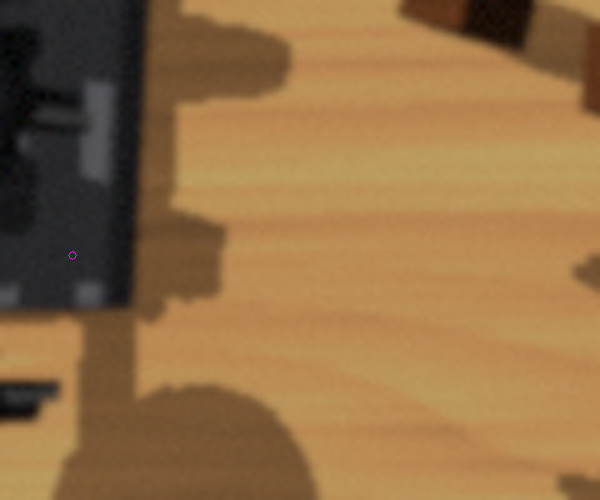

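View pics/side1.png

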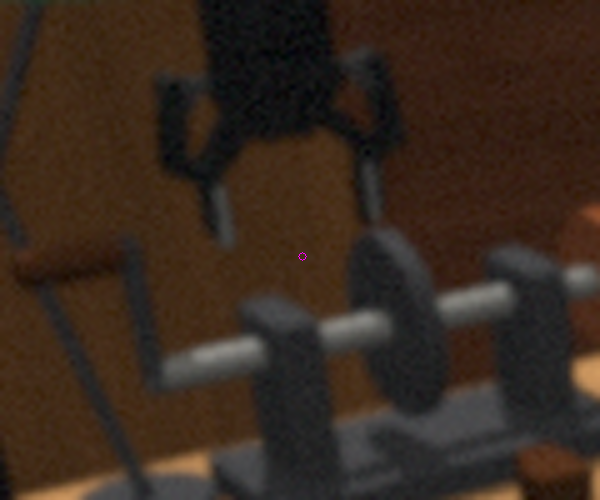

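Every row needs "roll", so that move was refused. The top view also doesn't show the gripper where I projected it, so I'll check the full frame before moving.

```bash
python3 - <<'E'
from h import *
im=get_image('top');cv2.imwrite('pics/top2.png',im['pixels']);print(im['position'],im['attitude'])
im=get_image('side');cv2.imwrite('pics/side2.png',im['pixels']);print(im['position'],im['attitude'])
E
```

```text
[0.33446407 0.01039713 1.08030671] [ 0.05307931 -0.6996395   0.710957   -0.0471943 ]
[-0.06676195 -0.70278169  0.56487098] [-0.48609537  0.81266607 -0.27971756  0.15825056]
```

View pics/top2.png

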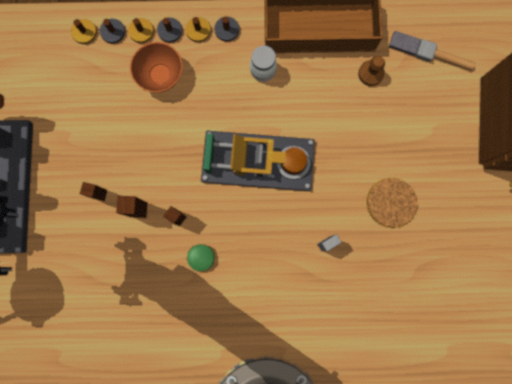

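View pics/side2.png

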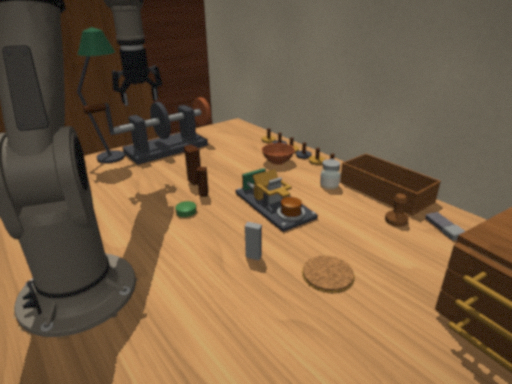

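The fingertips sit right at the top view's left edge, around (5,215) and (5,270), so this is consistent. I'll move on with roll included.

Emit:
{"api": "jog_arm", "payload": {"plan": [{"offset": [0.2,0.427,0.803],"roll": 0},{"offset": [0.2,0.427,0.803],"roll": 0},{"offset": [0.2,0.427,0.803],"roll": 0},{"offset": [0.2,0.427,0.803],"roll": 0},{"offset": [0.35,0.427,0.803],"roll": 0},{"offset": [0.37,0.427,0.803],"roll": 0},{"offset": [0.37,0.427,0.803],"roll": 0},{"offset": [0.37,0.427,0.803],"roll": 0}]}}

```text
clock: 2.62
ee_pos: [0.4406, 0.2784, 0.2301]
eef_rot: [0.483, 0.516, 0.484, -0.516]
ft_force: [0.4, -0.0, 0.5]
width: 0.0855
```

```bash
python3 go.py .441 .278 .156 -3.7; cat > look.py <<'E'
from h import *
import sys
for n in('top','side'):
    im=get_image(n);a=im['pixels']
    o=arm.get_obs();M=rot(o['eef_rot']);tip=o['ee_pos']+M@[.073,0,0]
    q=proj(im,tip);print(n,q)
    u,v=q.astype(int);x0=max(u-60,0);y0=max(v-50,0)
    b=cv2.resize(a[y0:y0+100,x0:x0+120],None,fx=5,fy=5,interpolation=2)
    cv2.circle(b,tuple(int(k) for k in((q-[x0,y0])+.5)*5),4,(255,0,255),1);print('off',x0,y0)
    cv2.imwrite(f'pics/{n}{sys.argv[1]}.png',b)
E
python3 look.py 3
```

```text
t 2.6167 p [0.44064117 0.27842193 0.2300733 ] w 0.08545675034300196 F [ 0.35812101 -0.03394007  0.46949067] j7 -0.604811776872723
[[-0.     0.998 -0.065]
 [ 0.    -0.065 -0.998]
 [-1.    -0.    -0.   ]]
offset [0.3704 0.002  0.0021]
jaw yaw -3.7100098188490547
yaw change 0.010009818849056273 roll -5.5610104716979294e-05
top [119.82085117 202.55334597]
off 59 152
side [189.67660284 137.41748211]
off 129 87
```

View pics/top3.png

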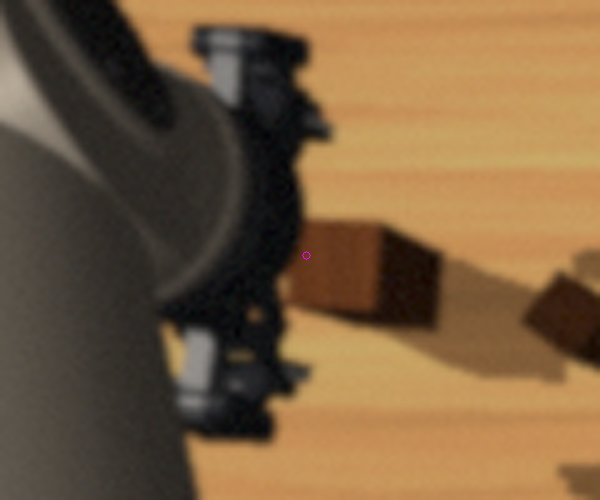

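View pics/side3.png

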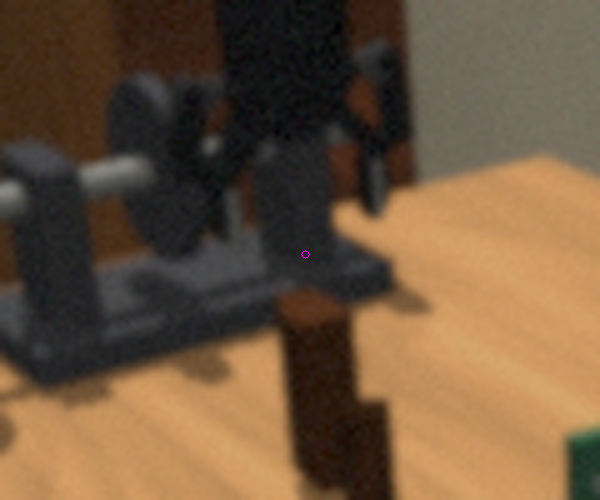

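The open fingertips straddle the prop in both views: mid about (310,250) in the top crop, and above the prop top at (312,305) in the side crop. I'll descend and grip.

Emit:
{"api": "jog_arm", "payload": {"plan": [{"offset": [0.15,0.002,0],"roll": 0},{"offset": [0.25,0.002,0],"roll": 0},{"offset": [0.33,0.002,0],"roll": 0},{"offset": [0.37,0.002,0],"roll": 0},{"offset": [0.37,0.002,0],"roll": 0},{"offset": [0.37,0.002,0],"roll": 0}]}}

```text
clock: 3.22
ee_pos: [0.4413, 0.2786, 0.1566]
eef_rot: [0.484, 0.516, 0.484, -0.516]
ft_force: [-0.1, -0.3, 0.9]
width: 0.0855
```

Emit:
{"api": "jog_arm", "payload": {"plan": [{"offset": [0,0,0],"roll": 0},{"offset": [0,0,0],"roll": 0},{"offset": [0,0,0],"roll": 0},{"offset": [0,0,0],"roll": 0},{"offset": [0,0,0],"roll": 0},{"offset": [0,0,0],"roll": 0},{"offset": [0,0,0],"roll": 0},{"offset": [0,0,0],"roll": 0},{"offset": [0,0,0],"roll": 0},{"offset": [0,0,0],"roll": 0}], "grip": 1, "squeeze": 110}}

```text
clock: 4.05
ee_pos: [0.4417, 0.278, 0.1568]
eef_rot: [0.483, 0.517, 0.483, -0.516]
ft_force: [-1.2, -0.7, 5.9]
width: 0.0349
```

```bash
python3 go.py .551 .038 .29 -5.7
```

```text
t 4.05 p [0.44170356 0.27802022 0.15678765] w 0.0348969694909093 F [-1.18898921 -0.68246281  5.90359668] j7 -0.5510652565590918
[[ 0.001  0.998 -0.066]
 [ 0.001 -0.066 -0.998]
 [-1.     0.001 -0.001]]
offset [-0.6669  0.6251  1.1606]
jaw yaw -3.774677784698628
yaw change -1.925322215301378 roll 0.0106962345294521
```

The opening is 35 mm, which matches the 36 mm prop. Lifting it now, then moving over.

Emit:
{"api": "jog_arm", "payload": {"plan": [{"offset": [-0.1,0,0],"roll": 0},{"offset": [-0.3,0,0],"roll": 0},{"offset": [-0.5,0,0],"roll": 0},{"offset": [-0.65,0,0],"roll": 0},{"offset": [-0.67,0.1,0.15],"roll": 0.011},{"offset": [-0.67,0.2,0.35],"roll": 0.011},{"offset": [-0.67,0.3,0.55],"roll": 0.011},{"offset": [-0.67,0.4,0.75],"roll": 0.011},{"offset": [-0.67,0.5,0.85],"roll": 0.011},{"offset": [-0.67,0.55,0.9],"roll": 0.011},{"offset": [-0.67,0.55,0.9],"roll": 0.011},{"offset": [-0.67,0.55,0.9],"roll": 0.011}]}}

```text
clock: 5.05
ee_pos: [0.539, 0.09, 0.2896]
eef_rot: [-0.474, -0.525, -0.474, 0.525]
ft_force: [-0.5, 0.3, -1.8]
width: 0.0349
```

```bash
python3 go.py .551 .038 .29 -5.7; python3 look.py 4
```

```text
t 5.05 p [0.53898239 0.09000448 0.28964218] w 0.03488616199875463 F [-0.52125094  0.32300281 -1.75168942] j7 -0.21987848635088808
[[-0.001  0.995 -0.102]
 [-0.    -0.102 -0.995]
 [-1.    -0.001  0.   ]]
offset [-0.0018  0.0864  0.2525]
jaw yaw -5.872451220958474
yaw change 0.17245122095847876 roll -0.0009580623386582153
top [213.6845282  144.68750024]
off 153 94
side [252.12652393 127.94181363]
off 192 77
```

View pics/side4.png

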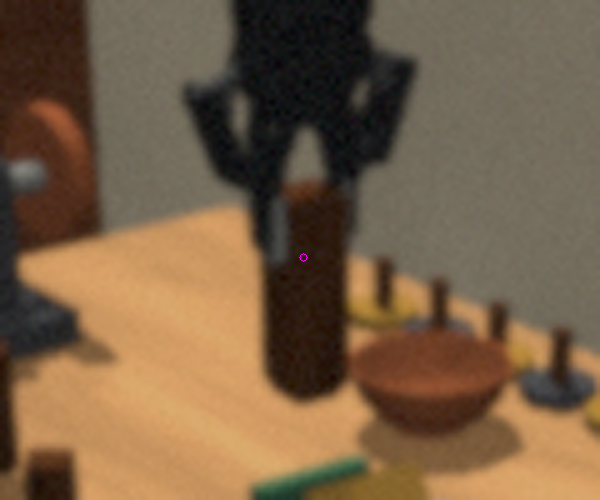

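View pics/top4.png

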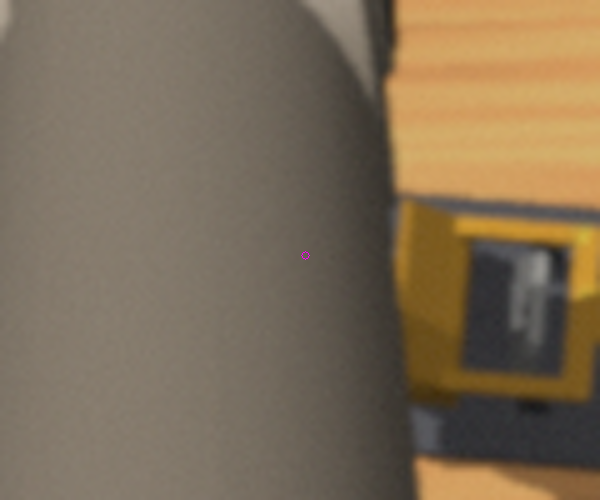

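The prop is held upright with its top around (315,190) in the side crop. The arm hides it in the top view. Next I'll go over the window and check with the side camera.

Emit:
{"api": "jog_arm", "payload": {"plan": [{"offset": [0,0.086,0.2525],"roll": 0},{"offset": [0,0.086,0.2525],"roll": 0},{"offset": [0,0.086,0.2525],"roll": 0},{"offset": [0.15,0.086,0.2525],"roll": 0},{"offset": [0.17,0.086,0.2525],"roll": 0},{"offset": [0.17,0.086,0.2525],"roll": 0},{"offset": [0.17,0.086,0.2525],"roll": 0}]}}

```text
clock: 5.73
ee_pos: [0.5507, 0.04, 0.256]
eef_rot: [-0.474, -0.524, -0.475, 0.524]
ft_force: [0.2, 0.8, -0.8]
width: 0.0345
```

```bash
python3 go.py .551 .038 .27 -5.7; cat > ov.py <<'E'
from h import *
import sys
i=get_image('side');o=arm.get_obs();M=rot(o['eef_rot'])
s=6;a=cv2.resize(i['pixels'],None,fx=s,fy=s,interpolation=2)
def ln(p,q,col=(255,0,255)):
    p,q=[tuple(int(v) for v in (proj(i,k)+.5)*s-.5) for k in(p,q)];cv2.line(a,p,q,col,1)
def box(T,yaw,x0,x1,y0,y1,z0,z1,col):
    c,s_=np.cos(yaw),np.sin(yaw)
    w=lambda x,y,z:(T[0]+c*x-s_*y,T[1]+s_*x+c*y,z)
    for z in(z0,z1):
        q=[w(x0,y0,z),w(x1,y0,z),w(x1,y1,z),w(x0,y1,z)]
        for k in range(4): ln(q[k],q[(k+1)%4],col)
    for x in(x0,x1):
        for y in(y0,y1): ln(w(x,y,z0),w(x,y,z1),col)
J=np.array([.54862,.01458]);th=np.radians(-5.73)
box(J,th,-.06,.06,-.13,.12,0,.015,(255,0,255))
box(J,th,-.012,.012,-.057,-.053,.057,.066,(255,255,0))
zt=o['ee_pos'][2]-.036
box(o['ee_pos'],th,-.018,.018,-.018,.018,zt-.11,zt,(0,255,0))
box(o['ee_pos'],th,-.012,.012,-.012,.012,zt-.12,zt-.12,(0,255,0))
cv2.imwrite(f'pics/ov{sys.argv[1]}.png',a[110*6:240*6,215*6:335*6][:, :][:780:1])
b=a[105*6:240*6,220*6:330*6];cv2.imwrite(f'pics/ov{sys.argv[1]}.png',cv2.resize(b,(489,600)))
E
python3 ov.py 5
```

```text
t 5.7333 p [0.55070342 0.03998463 0.25603685] w 0.03445691622319372 F [ 0.17654902  0.77352982 -0.76979422] j7 -0.08629921448757796
[[-0.001  0.995 -0.098]
 [ 0.    -0.098 -0.995]
 [-1.    -0.001  0.   ]]
offset [-0.0698  0.0024  0.0097]
jaw yaw -5.644913202907471
yaw change -0.05508679709252817 roll 0.0003060377616251565
```

View pics/ov5.png

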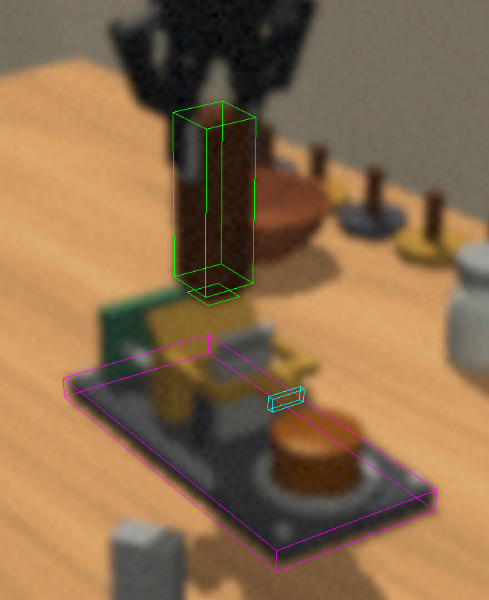

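The held prop lines up with its predicted box, and the jig overlay matches too, so it is over the window. Pushing down in stages.

Emit:
{"api": "jog_arm", "payload": {"plan": [{"offset": [0.0,0.002,0.01],"roll": 0},{"offset": [0.05,0.002,0.01],"roll": 0},{"offset": [0.1,0.002,0.01],"roll": 0},{"offset": [0.15,0.002,0.01],"roll": 0},{"offset": [0.2,0.002,0.01],"roll": 0},{"offset": [0.2,0.002,0.01],"roll": 0}]}}

```text
clock: 6.28
ee_pos: [0.5508, 0.0355, 0.214]
eef_rot: [-0.474, -0.524, -0.474, 0.526]
ft_force: [0.8, -3.0, -3.3]
width: 0.0349
```

```bash
python3 go.py .551 .038 .17 -5.7; python3 ov.py 6
```

```text
t 6.2833 p [0.55083546 0.03549034 0.21396351] w 0.03493061706727095 F [ 0.83170307 -2.95025643 -3.31628584] j7 -0.04980609903801196
[[-0.002  0.995 -0.101]
 [-0.002 -0.101 -0.995]
 [-1.    -0.001  0.002]]
offset [ 2.198e-01 -2.000e-04 -1.310e-02]
jaw yaw -5.803444771561334
yaw change 0.10344477156132825 roll -0.0005746931753407125
```

View pics/ov6.png

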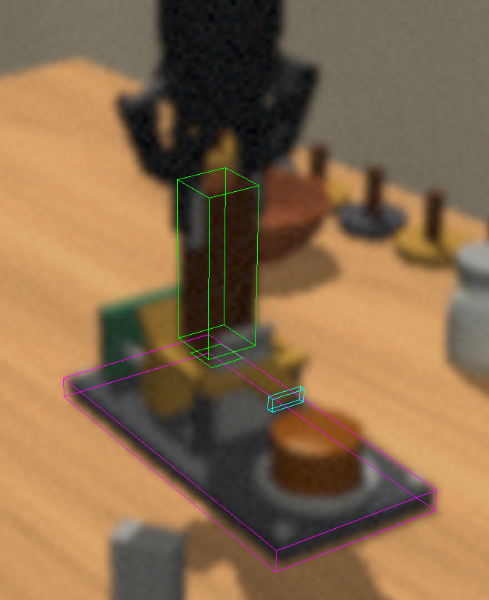

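The foot is inside the window and the catch is being driven, with about 3 N sideways. Continuing down.

Emit:
{"api": "jog_arm", "payload": {"plan": [{"offset": [0.05,0,-0.005],"roll": 0},{"offset": [0.1,0,-0.005],"roll": 0},{"offset": [0.15,0,-0.005],"roll": 0},{"offset": [0.18,0,-0.005],"roll": 0},{"offset": [0.2,0,-0.005],"roll": 0},{"offset": [0.2,0,-0.005],"roll": 0}]}}

```text
clock: 6.83
ee_pos: [0.5506, 0.0377, 0.1746]
eef_rot: [-0.474, -0.524, -0.475, 0.525]
ft_force: [-0.5, -3.0, -3.5]
width: 0.0349
```

Emit:
{"api": "jog_arm", "payload": {"plan": [{"offset": [0.01,0,0],"roll": 0},{"offset": [0.02,0,0],"roll": 0},{"offset": [0.02,0,0],"roll": 0},{"offset": [0.02,0,0],"roll": 0}]}}

```text
clock: 7.17
ee_pos: [0.5515, 0.0378, 0.1719]
eef_rot: [0.474, 0.525, 0.474, -0.524]
ft_force: [-1.3, -3.2, -3.3]
width: 0.0349
```

```bash
python3 go.py .551 .038 .17 -5.7; python3 ov.py 7
```

```text
t 7.1667 p [0.55145777 0.0378413  0.1719129 ] w 0.034930067717988234 F [-1.34106484 -3.24063741 -3.27376837] j7 -0.016604776142715782
[[ 0.     0.995 -0.1  ]
 [ 0.    -0.1   -0.995]
 [-1.     0.    -0.   ]]
offset [ 0.0096 -0.0024 -0.0006]
jaw yaw -5.743153879967489
yaw change 0.04315387996749109 roll -0.00023974377759717274
```

View pics/ov7.png

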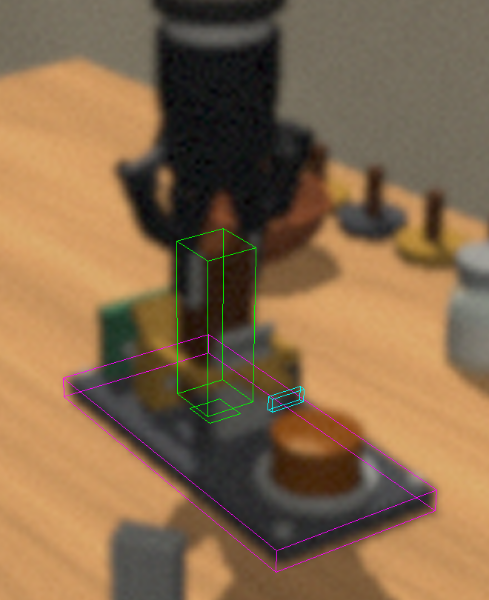

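Emit:
{"api": "jog_arm", "payload": {"plan": [{"offset": [0.01,0,0],"roll": 0},{"offset": [0.01,0,0],"roll": 0},{"offset": [0.01,0,0],"roll": 0}]}}

```text
clock: 7.47
ee_pos: [0.5517, 0.0376, 0.1718]
eef_rot: [0.474, 0.525, 0.474, -0.524]
ft_force: [-5.0, -3.3, 17.4]
width: 0.0349
```

Emit:
{"api": "jog_arm", "payload": {"plan": [{"offset": [0.01,0,0],"roll": 0},{"offset": [0.01,0,0],"roll": 0},{"offset": [0.01,0,0],"roll": 0}]}}

```text
clock: 7.72
ee_pos: [0.5519, 0.0375, 0.1717]
eef_rot: [0.474, 0.525, 0.475, -0.524]
ft_force: [-11.5, -3.9, 35.8]
width: 0.0349
```

The prop is seated on the plate, with contact force rising sharply at z≈0.172. I'll ease off, slide it gently about 5 mm toward the post, and release.

Emit:
{"api": "jog_arm", "payload": {"plan": [{"offset": [-0.016,0,0],"roll": 0},{"offset": [-0.016,0,0],"roll": 0},{"offset": [-0.016,0,0.015],"roll": 0},{"offset": [-0.016,0,0.025],"roll": 0},{"offset": [-0.016,0,0.025],"roll": 0},{"offset": [-0.016,0,0.025],"roll": 0}]}}

```text
clock: 8.22
ee_pos: [0.5518, 0.0344, 0.1718]
eef_rot: [0.474, 0.525, 0.475, -0.523]
ft_force: [-0.8, 0.2, 8.2]
width: 0.035
```

Emit:
{"api": "jog_arm", "payload": {"plan": [{"offset": [0,0,0],"roll": 0},{"offset": [0,0,0],"roll": 0},{"offset": [0,0,0],"roll": 0},{"offset": [0,0,0],"roll": 0},{"offset": [0,0,0],"roll": 0},{"offset": [0,0,0],"roll": 0},{"offset": [0,0,0],"roll": 0},{"offset": [0,0,0],"roll": 0}], "grip": -1}}

```text
clock: 8.88
ee_pos: [0.5509, 0.0329, 0.1711]
eef_rot: [0.474, 0.524, 0.474, -0.524]
ft_force: [-0.2, -0.1, 0.8]
width: 0.0852
```

Emit:
{"api": "jog_arm", "payload": {"plan": [{"offset": [-0.1,0,0],"roll": 0},{"offset": [-0.2,0,0],"roll": 0},{"offset": [-0.3,0,0],"roll": 0},{"offset": [-0.4,0,0],"roll": 0},{"offset": [-0.5,0,0],"roll": 0},{"offset": [-0.5,0,0],"roll": 0},{"offset": [-0.5,0,0],"roll": 0}]}}

```text
clock: 9.47
ee_pos: [0.5514, 0.0329, 0.2721]
eef_rot: [0.475, 0.525, 0.474, -0.524]
ft_force: [0.0, 0.5, -0.9]
width: 0.0853
```

```bash
python3 go.py .5405 -.0697 .272 -5.7; python3 ov.py 8
```

```text
t 9.4667 p [0.55141392 0.03290462 0.27206227] w 0.08528717892373221 F [ 0.0014338   0.52268085 -0.88498569] j7 -0.08445828933115627
[[ 0.002  0.995 -0.1  ]
 [ 0.001 -0.1   -0.995]
 [-1.     0.002 -0.001]]
offset [-3.000e-04 -3.000e-03  5.159e-01]
jaw yaw -5.742049118564192
yaw change 0.04204911856419358 roll -0.00023360621424551987
```

View pics/ov8.png

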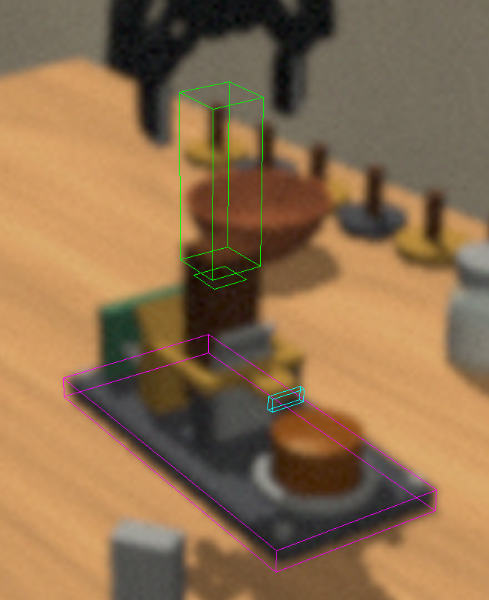

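The prop stands upright in the catch by itself. Its top is near (222,262), and the tongue tip near (285,370) has drawn back from the lens. On to the lens.

Emit:
{"api": "jog_arm", "payload": {"plan": [{"offset": [0,-0.003,0.2],"roll": 0},{"offset": [0,-0.003,0.4],"roll": 0},{"offset": [0,-0.003,0.516],"roll": 0},{"offset": [0.3,-0.003,0.516],"roll": 0},{"offset": [0.4,-0.003,0.516],"roll": 0},{"offset": [0.4,-0.003,0.516],"roll": 0},{"offset": [0.4,-0.003,0.516],"roll": 0}]}}

```text
clock: 10.1
ee_pos: [0.5381, -0.0697, 0.189]
eef_rot: [-0.473, -0.523, -0.476, 0.526]
ft_force: [0.6, -0.6, 1.2]
width: 0.0853
```

```bash
python3 go.py .5405 -.0697 .102 -5.7; python3 look.py 9
```

```text
t 10.1 p [ 0.53814237 -0.06969018  0.18904917] w 0.08526823399544575 F [ 0.5871241  -0.64491648  1.16069371] j7 0.18135433742040327
[[-0.007  0.995 -0.1  ]
 [-0.001 -0.1   -0.995]
 [-1.    -0.006  0.001]]
offset [ 0.4352  0.0145 -0.0017]
jaw yaw -5.7577155574474785
yaw change 0.05771555744748014 roll -0.0003206419858193341
top [297.05567941 153.82457939]
off 237 103
side [291.49702663 179.65819212]
off 231 129
```

View pics/top9.png

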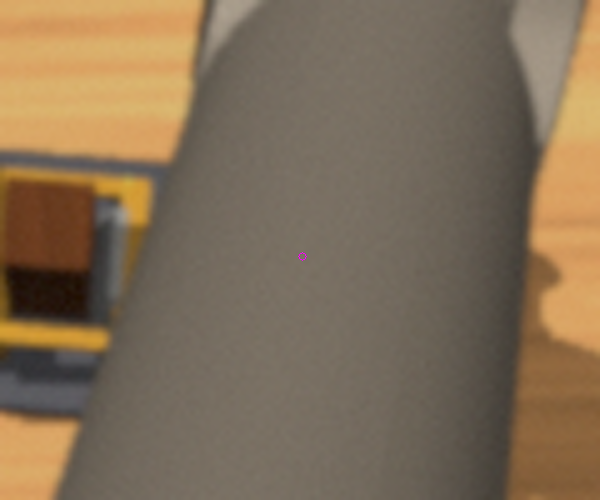

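View pics/side9.png

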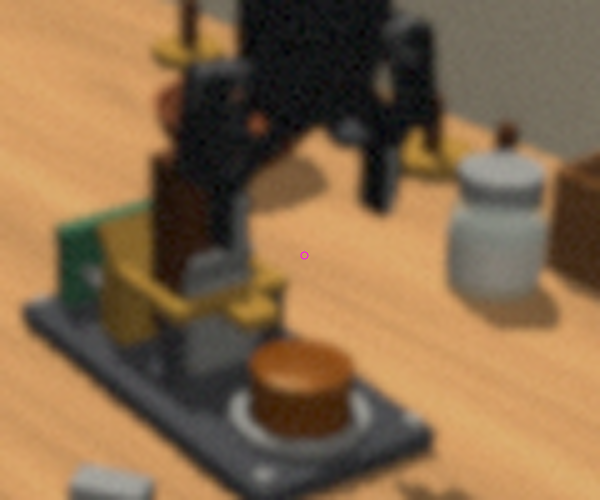

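The lens is clear of the tongue, which is at about (250,310) against the lens top at (300,365). The gripper is centred over it. Descending and gripping.

Emit:
{"api": "jog_arm", "payload": {"plan": [{"offset": [0.1,0,0],"roll": 0},{"offset": [0.2,0,0],"roll": 0},{"offset": [0.28,0,0],"roll": 0},{"offset": [0.36,0,0],"roll": 0},{"offset": [0.42,0,0],"roll": 0},{"offset": [0.45,0,0],"roll": 0},{"offset": [0.45,0,0],"roll": 0},{"offset": [0.45,0,0],"roll": 0}]}}

```text
clock: 10.87
ee_pos: [0.5407, -0.0698, 0.102]
eef_rot: [0.475, 0.525, 0.474, -0.524]
ft_force: [0.6, -1.0, -0.0]
width: 0.0854
```

```bash
python3 go.py .5405 -.0697 .102 -5.7; python3 look.py 10
```

```text
t 10.8667 p [ 0.54066815 -0.06977117  0.10198097] w 0.08544132473760178 F [ 0.5983136  -1.00050417 -0.01990919] j7 0.2626883877464641
[[ 0.001  0.995 -0.1  ]
 [ 0.    -0.1   -0.995]
 [-1.     0.001 -0.   ]]
offset [-0.0001 -0.0009 -0.0003]
jaw yaw -5.737781883320733
yaw change 0.037781883320732845 roll -0.00020989935178184914
top [293.96146805 161.63069534]
off 233 111
side [290.36076559 209.31456358]
off 230 159
```

View pics/side10.png

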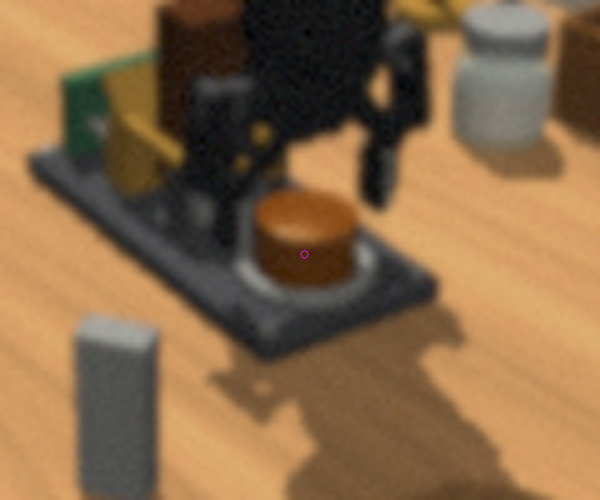

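Emit:
{"api": "jog_arm", "payload": {"plan": [{"offset": [0,0,0],"roll": 0},{"offset": [0,0,0],"roll": 0},{"offset": [0,0,0],"roll": 0},{"offset": [0,0,0],"roll": 0},{"offset": [0,0,0],"roll": 0},{"offset": [0,0,0],"roll": 0},{"offset": [0,0,0],"roll": 0},{"offset": [0,0,0],"roll": 0},{"offset": [0,0,0],"roll": 0}], "grip": 1, "squeeze": 60}}

```text
clock: 11.72
ee_pos: [0.5407, -0.0699, 0.1022]
eef_rot: [0.475, 0.525, 0.474, -0.524]
ft_force: [0.6, -0.1, 8.9]
width: 0.0539
```

Emit:
{"api": "jog_arm", "payload": {"plan": [{"offset": [-0.05,0,0],"roll": 0},{"offset": [-0.15,0,0],"roll": 0},{"offset": [-0.25,0,0],"roll": 0},{"offset": [-0.35,0,0],"roll": 0},{"offset": [-0.45,0,0],"roll": 0},{"offset": [-0.45,0,0],"roll": 0},{"offset": [-0.45,0,0],"roll": 0}]}}

```text
clock: 12.3
ee_pos: [0.5401, -0.0696, 0.1919]
eef_rot: [0.475, 0.525, 0.474, -0.524]
ft_force: [-0.1, 0.4, -3.4]
width: 0.0534
```

```bash
python3 go.py .447 -.286 .192 -5.7; python3 look.py 11
```

```text
t 12.3 p [ 0.5401138  -0.06964593  0.19194502] w 0.05339576370496778 F [-0.06077974  0.41613426 -3.42492238] j7 0.1846683578765191
[[ 0.002  0.995 -0.1  ]
 [ 0.    -0.1   -0.995]
 [-1.     0.002 -0.001]]
offset [-0.0016 -0.3552  1.1229]
jaw yaw -5.73430052760777
yaw change 0.03430052760776903 roll -0.00019055848670982792
top [296.89140801 153.90455634]
off 236 103
side [290.89560448 180.47672198]
off 230 130
```

View pics/side11.png

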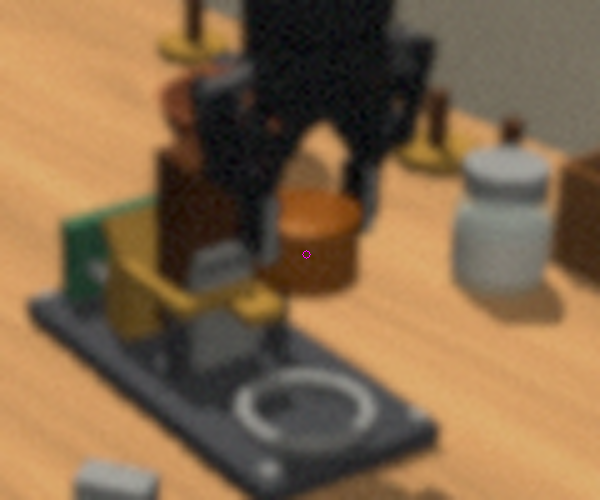

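The lens is lifted and clear, with its underside around (310,290) and an empty ring below. I'll refine the pad centre with both cameras before placing.

```bash
python3 - <<'E'
from h import *
for n in('top','side'):
    im=get_image(n);a=im['pixels']
    for t in trace('pad',im)[:2]:
        m=t['pixels'].astype(np.uint8);pts=np.argwhere(m)[:,::-1]
        c=max(cv2.findContours(m,0,1)[0],key=len)[:,0,:]
        # upper rim only for side: fit circle radius .055 at z=.01
        W=np.array([atz(im,u,v,.01)[:2] for u,v in c])
        print(n,t['conf'],'extent',W.min(0),W.max(0),(W.min(0)+W.max(0))/2)
        (cx,cy),r=cv2.minEnclosingCircle((W*1000).astype(np.float32));print(cx,cy,r)
    q=proj(im,[.4478,-.2853,.01])
    x0,y0=int(q[0])-45,int(q[1])-35;b=cv2.resize(a[y0:y0+70,x0:x0+90],None,fx=7,fy=7,interpolation=2)
    for ctr,col in(((.4478,-.2853),(255,0,255)),((.4478,-.289),(255,255,0)),((.444,-.287),(0,255,0))):
        for g in np.linspace(0,6.283,80):
            for z,cc in((.01,col),):
                u=(proj(im,[ctr[0]+.055*np.cos(g),ctr[1]+.055*np.sin(g),z])-[x0,y0]+.5)*7;cv2.circle(b,tuple(int(k) for k in u),1,cc,-1)
    cv2.imwrite(f'pics/pad_{n}.png',b)
E
```

```text
top 0.79 extent [ 0.39083492 -0.34396936] [ 0.50565151 -0.22781329] [ 0.44824322 -0.28589133]
448.2141418457031 -285.685546875 58.66035842895508
top 0.71 extent [ 0.49044928 -0.01359527] [0.61952991 0.13966989] [0.55498959 0.06303731]
554.5208129882812 63.034950256347656 91.92308807373047
side 0.81 extent [ 0.38718756 -0.35269128] [ 0.50589182 -0.23335993] [ 0.44653969 -0.2930256 ]
446.8478088378906 -293.02960205078125 61.636329650878906
side 0.31 extent [ 0.4738609  -0.12347253] [0.65392745 0.22175003] [0.56389418 0.04913875]
562.5625 51.965816497802734 184.10287475585938
```

View pics/pad_side.png

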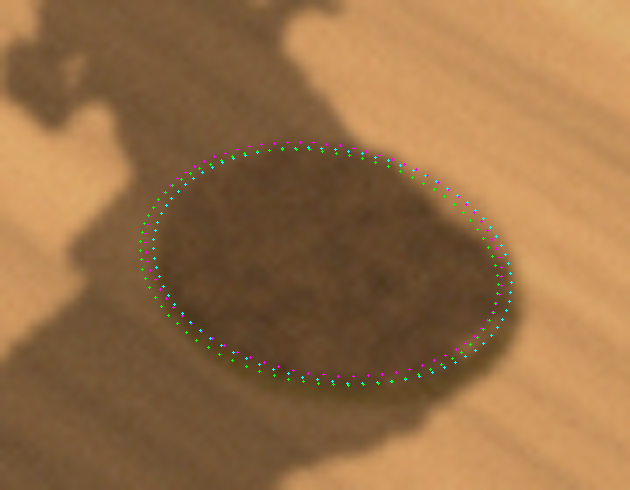

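View pics/pad_top.png

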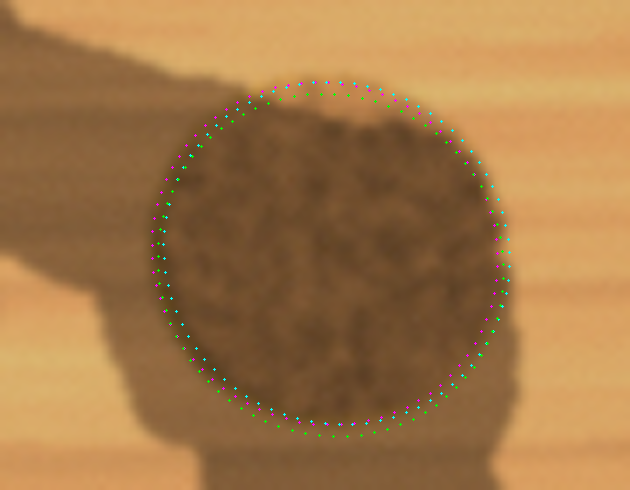

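The cyan ring at (0.4478, -0.289) fits both views best, so I'll aim for (0.447, -0.2875).

Emit:
{"api": "jog_arm", "payload": {"plan": [{"offset": [0,-0.05,0.15],"roll": 0},{"offset": [0,-0.1,0.3],"roll": 0},{"offset": [0,-0.15,0.45],"roll": 0},{"offset": [0,-0.2,0.6],"roll": 0},{"offset": [0,-0.25,0.75],"roll": 0},{"offset": [0,-0.3,0.88],"roll": 0},{"offset": [0,-0.33,0.95],"roll": 0},{"offset": [0,-0.34,0.97],"roll": 0},{"offset": [0,-0.34,0.97],"roll": 0}]}}

```text
clock: 13.35
ee_pos: [0.4519, -0.2571, 0.1907]
eef_rot: [-0.473, -0.525, -0.474, 0.525]
ft_force: [1.0, 0.6, -2.1]
width: 0.0536
```

```bash
python3 go.py .447 -.2875 .13 -5.7
```

```text
t 13.35 p [ 0.45189679 -0.25707118  0.1907385 ] w 0.05364452213338226 F [ 1.00864844  0.6337416  -2.10538082] j7 0.5737119749525182
[[-0.001  0.995 -0.103]
 [-0.    -0.103 -0.995]
 [-1.    -0.001  0.   ]]
offset [ 0.3037 -0.0084  0.1538]
jaw yaw -5.913776768794019
yaw change 0.21377676879401974 roll -0.0011876487155223318
```

Emit:
{"api": "jog_arm", "payload": {"plan": [{"offset": [0.05,-0.008,0.08],"roll": 0},{"offset": [0.15,-0.008,0.154],"roll": 0},{"offset": [0.22,-0.008,0.154],"roll": 0},{"offset": [0.28,-0.008,0.154],"roll": 0},{"offset": [0.3,-0.008,0.154],"roll": 0},{"offset": [0.3,-0.008,0.154],"roll": 0},{"offset": [0.3,-0.008,0.154],"roll": 0}]}}

```text
clock: 13.93
ee_pos: [0.4489, -0.2856, 0.1312]
eef_rot: [0.475, 0.524, 0.475, -0.524]
ft_force: [0.2, -0.7, -2.8]
width: 0.0535
```

```bash
python3 go.py .447 -.2875 .1 -5.7; python3 look.py 12
```

```text
t 13.9333 p [ 0.4488744  -0.28555839  0.13115165] w 0.05348369047717128 F [ 0.16250613 -0.74403091 -2.81556687] j7 0.6966884377063206
[[-0.     0.995 -0.098]
 [ 0.    -0.098 -0.995]
 [-1.    -0.    -0.   ]]
offset [ 0.1558 -0.0084  0.0107]
jaw yaw -5.650396085547957
yaw change -0.04960391445204948 roll 0.000275577302511386
top [397.31088482 199.48864323]
off 337 149
side [327.98971023 252.81569545]
off 267 202
```

View pics/side12.png

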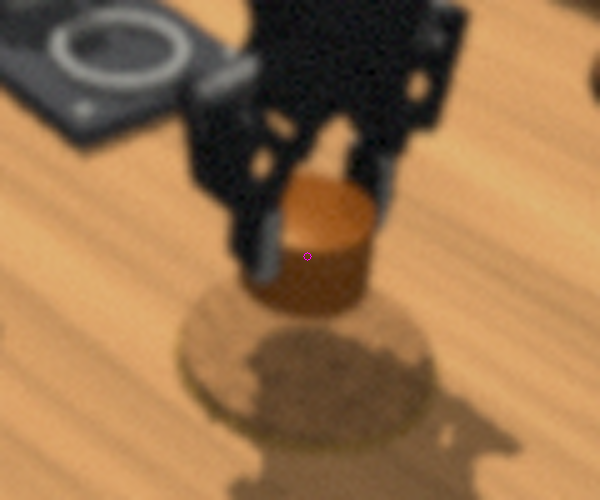

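View pics/top12.png

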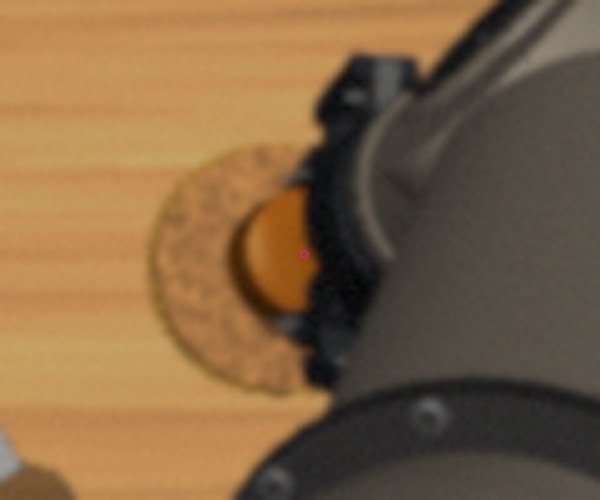

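The lens is level above the pad. Lowering it until it touches.

Emit:
{"api": "jog_arm", "payload": {"plan": [{"offset": [0.04,-0.006,0.006],"roll": 0},{"offset": [0.08,-0.006,0.006],"roll": 0},{"offset": [0.12,-0.006,0.006],"roll": 0},{"offset": [0.14,-0.006,0.006],"roll": 0},{"offset": [0.14,-0.006,0.006],"roll": 0},{"offset": [0.14,-0.006,0.006],"roll": 0}]}}

```text
clock: 14.53
ee_pos: [0.4466, -0.2875, 0.1026]
eef_rot: [-0.474, -0.524, -0.475, 0.525]
ft_force: [0.6, -0.4, -2.4]
width: 0.054
```

Emit:
{"api": "jog_arm", "payload": {"plan": [{"offset": [0.01,0,0],"roll": 0},{"offset": [0.01,0,0],"roll": 0},{"offset": [0.01,0,0],"roll": 0}]}}

```text
clock: 14.78
ee_pos: [0.447, -0.2876, 0.1012]
eef_rot: [0.474, 0.524, 0.474, -0.524]
ft_force: [-0.3, 0.2, -2.7]
width: 0.0532
```

Emit:
{"api": "jog_arm", "payload": {"plan": [{"offset": [0.01,0,0],"roll": 0},{"offset": [0.01,0,0],"roll": 0},{"offset": [0.01,0,0],"roll": 0}]}}

```text
clock: 15.03
ee_pos: [0.4469, -0.2875, 0.0991]
eef_rot: [0.474, 0.524, 0.474, -0.524]
ft_force: [0.1, 0.0, -3.1]
width: 0.0535
```

Emit:
{"api": "jog_arm", "payload": {"plan": [{"offset": [0.006,0,0],"roll": 0},{"offset": [0.006,0,0],"roll": 0},{"offset": [0.006,0,0],"roll": 0}]}}

```text
clock: 15.28
ee_pos: [0.4469, -0.2875, 0.0978]
eef_rot: [-0.474, -0.524, -0.474, 0.524]
ft_force: [-0.4, -0.3, -2.5]
width: 0.0534
```

Emit:
{"api": "jog_arm", "payload": {"plan": [{"offset": [0.006,0,0],"roll": 0},{"offset": [0.006,0,0],"roll": 0},{"offset": [0.006,0,0],"roll": 0}]}}

```text
clock: 15.53
ee_pos: [0.447, -0.2877, 0.0972]
eef_rot: [0.474, 0.525, 0.474, -0.524]
ft_force: [-0.9, 1.2, 5.2]
width: 0.0536
```

Contact came at z≈0.097, as predicted, with about 5 N. I'll ease the grip off first, then open and retreat straight up.

Emit:
{"api": "jog_arm", "payload": {"plan": [{"offset": [0,0,0],"roll": 0},{"offset": [0,0,0],"roll": 0},{"offset": [0,0,0],"roll": 0}], "squeeze": 20}}

```text
clock: 15.78
ee_pos: [0.447, -0.2877, 0.0972]
eef_rot: [0.474, 0.525, 0.474, -0.524]
ft_force: [-1.4, 2.2, 6.2]
width: 0.0532
```

Emit:
{"api": "jog_arm", "payload": {"plan": [{"offset": [0,0,0],"roll": 0},{"offset": [0,0,0],"roll": 0},{"offset": [0,0,0],"roll": 0},{"offset": [0,0,0],"roll": 0},{"offset": [0,0,0],"roll": 0},{"offset": [0,0,0],"roll": 0}], "grip": -1}}

```text
clock: 16.28
ee_pos: [0.4469, -0.2876, 0.0967]
eef_rot: [-0.474, -0.524, -0.474, 0.524]
ft_force: [-0.9, 0.9, -1.0]
width: 0.0854
```

Emit:
{"api": "jog_arm", "payload": {"plan": [{"offset": [-0.05,0,0],"roll": 0},{"offset": [-0.15,0,0],"roll": 0},{"offset": [-0.3,0,0],"roll": 0},{"offset": [-0.45,0,0],"roll": 0},{"offset": [-0.6,0,0],"roll": 0},{"offset": [-0.75,0,0.1],"roll": 0},{"offset": [-0.75,0,0.3],"roll": 0},{"offset": [-0.75,0,0.5],"roll": 0},{"offset": [-0.75,0,0.7],"roll": 0},{"offset": [-0.75,0,0.7],"roll": 0},{"offset": [-0.75,0,0.7],"roll": 0}]}}

```text
clock: 17.2
ee_pos: [0.4312, -0.4297, 0.2475]
eef_rot: [-0.473, -0.525, -0.473, 0.526]
ft_force: [0.0, 0.0, -0.2]
width: 0.0854
```

```bash
python3 - <<'E'
from h import *
print(arm.get_obs()['clock'],arm.get_obs()['ft_force'])
for n in('top','side'):
    im=get_image(n);cv2.imwrite(f'pics/fin_{n}.png',im['pixels'])
    for l in('lens','pad'):
        for t in trace(l,im)[:1]:
            ys,xs=np.nonzero(t['pixels']);print(n,l,t['conf'],t['bbox'],xs.mean(),ys.mean(),atz(im,xs.mean(),ys.mean(),.05 if l=='lens' else .01))
    q=proj(im,[.447,-.2875,.01]);x0,y0=int(q[0])-45,int(q[1])-45
    cv2.imwrite(f'pics/finz_{n}.png',cv2.resize(im['pixels'][y0:y0+80,x0:x0+90],None,fx=6,fy=6,interpolation=2))
    if n=='top': t=im
im=get_image('side');cv2.imwrite('pics/fin_jig.png',cv2.resize(im['pixels'][140:240,225:325],None,fx=6,fy=6,interpolation=2))
E
```

```text
17.2 [ 0.00208561  0.04490885 -0.21339583]
top lens 0.81 [378.9, 189.9, 31.0, 26.4] 393.56618819776713 202.4481658692185 [ 0.44371607 -0.27999241  0.05      ]
top pad 0.77 [362.9, 175.9, 54.9, 51.0] 390.2014134275618 202.6226148409894 [ 0.44768891 -0.28374341  0.01      ]
side lens 0.91 [312.4, 247.1, 29.0, 29.3] 326.28067700987305 263.58956276445696 [ 0.42834058 -0.30136056  0.05      ]
side pad 0.62 [297.6, 258.9, 55.7, 35.6] 328.403125 277.825 [ 0.43538194 -0.30522688  0.01      ]
```

View pics/fin_top.png

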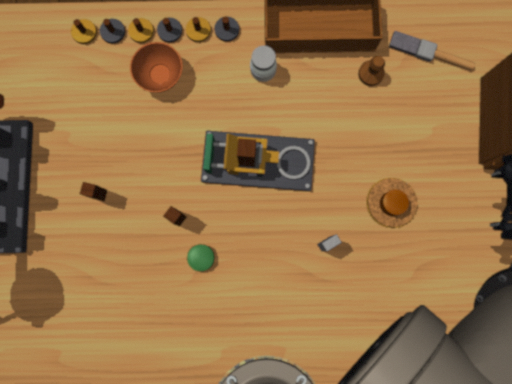

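View pics/finz_top.png

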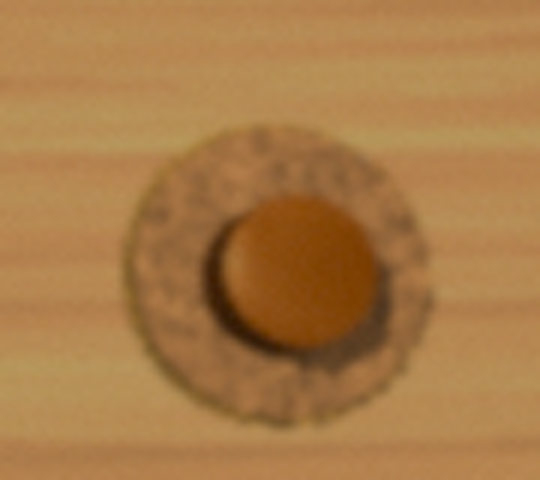

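View pics/finz_side.png

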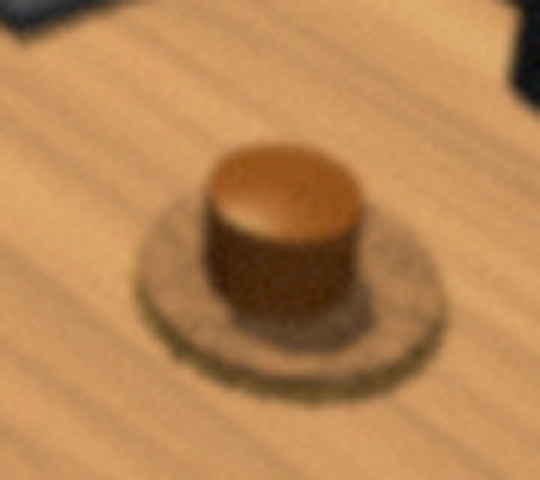

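View pics/fin_jig.png

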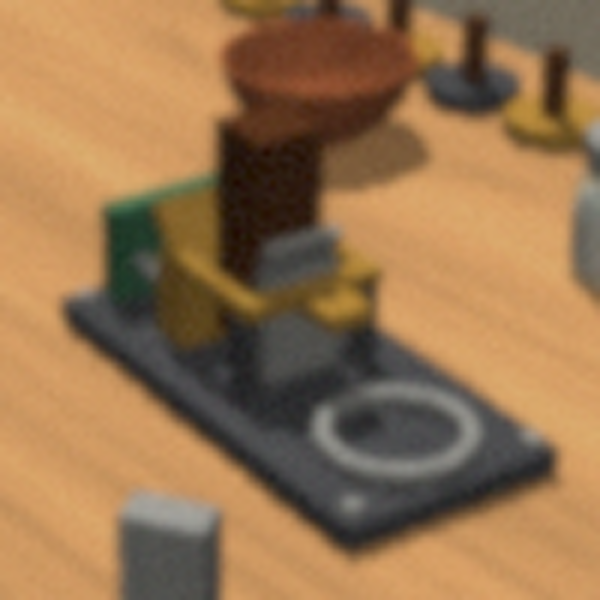

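The lens lies flat on the pad and the prop still stands in the catch. It may be a few mm off the pad centre, so I'll measure by overlay.

```bash
cat > cen.py <<'E'
from h import *
from scipy.optimize import least_squares
res={}
for n in('top','side'):
    im=get_image(n);a=im['pixels'].astype(int)
    q=proj(im,[.447,-.2875,.03])
    hsv=cv2.cvtColor(im['pixels'],cv2.COLOR_BGR2HSV)
    x0,y0=int(q[0])-45,int(q[1])-45
    s=6;b=cv2.resize(im['pixels'][y0:y0+90,x0:x0+90],None,fx=s,fy=s,interpolation=2)
    def ring(c,r,z,col):
        for g in np.linspace(0,6.283,120):
            u=(proj(im,[c[0]+r*np.cos(g),c[1]+r*np.sin(g),z])-[x0,y0]+.5)*s-.5;cv2.circle(b,tuple(int(k) for k in u),1,col,-1)
    import sys
    v=list(map(float,sys.argv[1:]))
    k=0 if n=='top' else 4
    ring(v[k:k+2],.055,.01,(255,0,255));ring(v[k+2:k+4],.028,.047,(255,255,0));ring(v[k+2:k+4],.028,.010,(0,255,0))
    cv2.imwrite(f'pics/cen_{n}.png',b)
E
python3 cen.py .4475 -.287 .4495 -.284 .4475 -.289 .4475 -.287
```

```text
(no output)
```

View pics/cen_top.png

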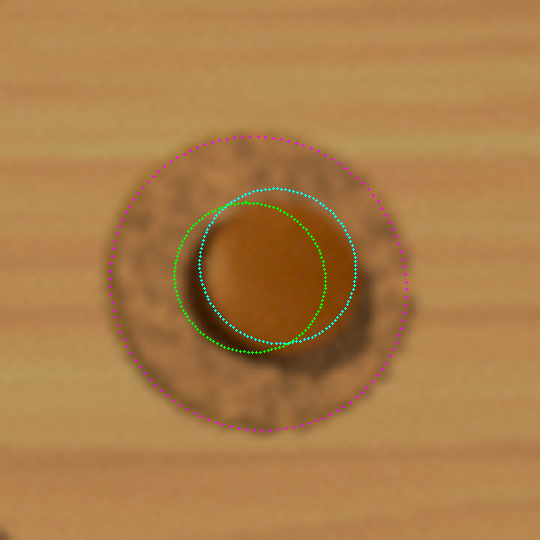

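View pics/cen_side.png

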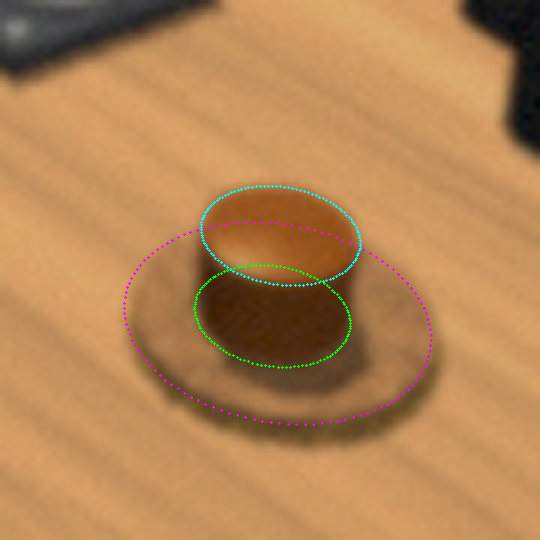

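By overlay, the lens centre is within about 2–3 mm of the pad's centre in both views. The lens is flat, the prop is standing and the gripper is clear, so I'll hand in.

```bash
python3 -c "
from cell import arm
print(arm.get_obs()['clock']);print(arm.hand_in())"
```

```text
17.65
the job is handed in; nothing more can be done
None
```

I pushed the largest rosewood prop into the catch's window until it sat on the jig plate, then released it. It stands there by itself and holds the tongue clear of the lens. I then lifted the lens straight up and set it on the cork pad at about 5 N of contact. I opened the gripper, backed away and handed in at 17.7 s.

**Last checks:**
- **Prop:** the final pictures show it upright in the catch, with the catch open and the seat ring empty.
- **Lens:** it lies flat on the pad. Overlays in both cameras put it about 2–3 mm from the pad's centre.
- **Robot:** the gripper was open and clear, with a force reading near zero.

**What disagreed or failed:**
- The two cameras differed by about 4 mm on where the pad is, so I aimed between them. The network's mask centres also differed between cameras, because each mask includes the side walls of the lens and pad; I relied on the overlays instead.
- The wrist force peaked at about 38 N, while I pressed the prop to confirm it was seated.
- One move call was refused because its rows had no "roll" value. It did not move the arm.

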